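# Stop the print bed rocking

### The job

The aluminium print-bed plate rocks because one of its corners has no support. With the closed fingertips press down on its corners one at a time until you find the one that gives way, then press that corner's raised brass shim tab down flat so that the plate sits firm and level. Leave the other three tabs up, do not lift or shift the plate, and leave everything else where it is.

Things in the scene. Friction and masses are not known exactly. Their poses are not given: they have to be found in the camera images.
- plate: loose aluminium bed plate, 200 (x) x 160 (y) x 10 mm, 0.86 kg, with a printed sheet on its middle; origin at the centre of its underside, z up, its top 10 mm higher (about 50 mm above the table). It lies free on four feet, each under a corner point
- base: fixed grey board under the plate, 230 (x) x 320 (y) x 18 mm, origin at the centre of its underside on the table; left and right (+y and -y), far and near (+x and -x) are meant in its frame
- corner_bl (a point): point on the top of the plate at its far left corner, 22 mm in from both edges, above its foot: press here. With 6 to 10 N a supported corner stays firm (yields under 1.5 mm); the unsupported one gives way at 2 to 6 N and sinks about 4 mm while the opposite corner rises; let go, it comes back up, and the plate looks level again
- corner_br (a point): point on the top of the plate at its far right corner, 22 mm in from both edges, above its foot: press here. With 6 to 10 N a supported corner stays firm (yields under 1.5 mm); the unsupported one gives way at 2 to 6 N and sinks about 4 mm while the opposite corner rises; let go, it comes back up, and the plate looks level again
- corner_fl (a point): point on the top of the plate at its near left corner, 22 mm in from both edges, above its foot: press here. With 6 to 10 N a supported corner stays firm (yields under 1.5 mm); the unsupported one gives way at 2 to 6 N and sinks about 4 mm while the opposite corner rises; let go, it comes back up, and the plate looks level again
- corner_fr (a point): point on the top of the plate at its near right corner, 22 mm in from both edges, above its foot: press here. With 6 to 10 N a supported corner stays firm (yields under 1.5 mm); the unsupported one gives way at 2 to 6 N and sinks about 4 mm while the opposite corner rises; let go, it comes back up, and the plate looks level again
- tab_bl (a point): where to press the far left corner's brass shim tab, on its top face: 52 mm left (+y) of the plate's edge, in line with the foot. Raised it is about 50 mm above the table, flat 33.5 mm. The tab is stiff, takes about 5 to 8 N here and stays where it is left; pressing it raises a toe under the plate's corner: this props an unsupported corner, but jacks a supported one up, so that the plate tilts
- tab_br (a point): where to press the far right corner's brass shim tab, on its top face: 52 mm right (-y) of the plate's edge, in line with the foot. Raised it is about 50 mm above the table, flat 33.5 mm. The tab is stiff, takes about 5 to 8 N here and stays where it is left; pressing it raises a toe under the plate's corner: this props an unsupported corner, but jacks a supported one up, so that the plate tilts
- tab_fl (a point): where to press the near left corner's brass shim tab, on its top face: 52 mm left (+y) of the plate's edge, in line with the foot. Raised it is about 50 mm above the table, flat 33.5 mm. The tab is stiff, takes about 5 to 8 N here and stays where it is left; pressing it raises a toe under the plate's corner: this props an unsupported corner, but jacks a supported one up, so that the plate tilts
- tab_fr (a point): where to press the near right corner's brass shim tab, on its top face: 52 mm right (-y) of the plate's edge, in line with the foot. Raised it is about 50 mm above the table, flat 33.5 mm. The tab is stiff, takes about 5 to 8 N here and stays where it is left; pressing it raises a toe under the plate's corner: this props an unsupported corner, but jacks a supported one up, so that the plate tilts
- shim_bl (a joint): angle of the far left shim tab, rad: 0 = fully raised (0.4 rad above level), 0.40 = flat, against its stop. The leaf is 26 mm wide, 3 mm thick and reaches 60 mm outwards from its hinge, which lies 8 mm outside the plate's edge, parallel to the base's x axis; the press point is 44 mm out from the hinge
- shim_br (a joint): angle of the far right shim tab, rad: 0 = fully raised (0.4 rad above level), 0.40 = flat, against its stop. The leaf is 26 mm wide, 3 mm thick and reaches 60 mm outwards from its hinge, which lies 8 mm outside the plate's edge, parallel to the base's x axis; the press point is 44 mm out from the hinge
- shim_fl (a joint): angle of the near left shim tab, rad: 0 = fully raised (0.4 rad above level), 0.40 = flat, against its stop. The leaf is 26 mm wide, 3 mm thick and reaches 60 mm outwards from its hinge, which lies 8 mm outside the plate's edge, parallel to the base's x axis; the press point is 44 mm out from the hinge
- shim_fr (a joint): angle of the near right shim tab, rad: 0 = fully raised (0.4 rad above level), 0.40 = flat, against its stop. The leaf is 26 mm wide, 3 mm thick and reaches 60 mm outwards from its hinge, which lies 8 mm outside the plate's edge, parallel to the base's x axis; the press point is 44 mm out from the hinge
- ink_jar: blue ink jar, 34 mm across, 42 mm tall, standing on the base between the two left tabs; origin at the centre of its underside; leave it alone
- tape: yellow ring of tape, 48 mm across, 19 mm tall, lying on the base between the two right tabs; origin at the centre of its underside; leave it alone
- paint_tin: paint tin, 100 mm across, 120 mm tall, on the left of the table; origin at the centre of its underside; leave it alone
- red_stone: red painted pebble, 66 mm across, 36 mm tall, on the left; origin at the centre of its underside; leave it alone
- black_stone: black pebble, 72 mm across, 24 mm tall, on the right; origin at the centre of its underside; leave it alone
- brush_pot: white pot of brushes, 84 mm across, 95 mm tall, brushes to 200 mm, on the right; origin at the centre of its underside; leave it alone
- brayer: ink roller 90 mm wide with a wooden handle, lying on the right; origin at the centre of its underside; leave it alone

How it is judged (in metres and radians):
On the way, in this order (a step that is already met when the one before it is completed fails the run):
1. the unsupported corner has been pressed down with the fingers and the plate rocks, all four shim tabs still raised (angle between plate's own z axis and vertical above 0.025 rad and contact force between the fingers and plate above 1 N and value of joint each of shim_bl, shim_br, shim_fl, shim_fr below 0.2 rad), for 0.05 s.
2. that corner's shim tab is pressed flat and the plate lies level (((value of joint shim_bl above 0.35 rad and value of joint each of shim_br, shim_fl, shim_fr below 0.2 rad) or (value of joint shim_br above 0.35 rad and value of joint each of shim_bl, shim_fl, shim_fr below 0.2 rad) or (value of joint shim_fl above 0.35 rad and value of joint each of shim_bl, shim_br, shim_fr below 0.2 rad) or (value of joint shim_fr above 0.35 rad and value of joint each of shim_bl, shim_br, shim_fl below 0.2 rad)) and angle between plate's own z axis and vertical below 0.012 rad), for 0.2 s.
At the end, for the whole second after the job is handed in: Exactly one shim tab is flat (joint above 0.35), the other three are still raised (below 0.2), and the plate lies still and level (within 0.012 rad), within 12 mm of where it was (all of step 2 and distance of plate from where it was at the start of the episode below 0.012 m and linear speed of plate below 0.01 m/s); the robot touches nothing.
It fails at once if the plate is lifted or shoved more than 15 mm out of place (distance of plate from where it was at the start of the episode above 0.015 m).
It fails at once if a bystander is moved more than 25 mm (distance of any of ink_jar, tape, paint_tin, red_stone, black_stone, brush_pot, brayer from where it was at the start of the episode above 0.025 m).
It also fails if it takes over 58 s, if anything falls off the work surface, if the arm or the gripper's body presses on something with over 40 N, if the wrist force passes 120 N, or if a joint passes its speed limit or range.

### The arm

A 6-joint arm with a two-finger parallel gripper is mounted at the origin on the work surface. World frame = base frame: x ahead of the robot, y to its left, z up, the work surface at z = 0. Lengths are in m, angles in degrees, forces in N, time in s.
With the tool pointing down it reaches from about 0.3 to 0.875 m from the base axis. Payload 4.2 kg.
Tool frame: the origin (TCP) lies at the very end of the fingers, on their centre line; the grasp point (between the pads) lies 19 mm behind it (ctrl.grasp_offset is the distance from the TCP to the grasp point, in m); z points along the fingers, y is the line along which they close (so a half turn about z gives the same grasp; the last joint's range is limited). The gripper opens to 85 mm and grips with 20 to 120 N. Pads are 22 mm wide; open, the fingers measure 114 mm over their backs; the gripper's body (76 mm by 85 mm) begins 54 mm behind the grasp point. The pads swing forward as they close: fully open they stand 13 mm farther back than shut.
Start: joints at [-67.323, 18.312, 89.639, -0, 72.044, -1.146], TCP at [0.232, -0.526, 0.231] pointing down, gripper open.
Joint ranges: [-177.97, 177.97], [-48.28, 115.42], [12.27, 149.76], [-77.06, 257.06], [2.81, 150.46], [-146.56, 146.56]. Speed limits (degrees/s): [147.25, 147.25, 180, 180, 180, 180].

### API

Orientations are given as [roll, pitch, yaw] about the fixed x, y, z axes, in that order (R = Rz(yaw) Ry(pitch) Rx(roll)).
In Python, from workcell import read_state, snapshot, camera_model, job, nets, ctrl gives the robot as it stands.
- The arm moves only by the tool move_arm, never from a script. Its argument "increments" is a list of rows, each an object of numbers: "gripper": the closure, from 0 (fully open) to 1 (shut); "dx", "dy", "dz": the shift along the tool's x, y, z each as a share of 0.03 m, from -1 to 1; "spin": the turn about the tool's z as a share of 10 degrees, from -1 to 1. In form: [{"gripper": .., "dx": .., "dy": .., "dz": .., "spin": ..}, ...]. A call has 1 to 20 rows; each row shifts and turns the commanded pose from where the row before left it, along the tool's axes as they then stand; what a row does not reach is not made up. A row lasts 1/8 s, in which the tool goes at most 62.5 mm and 10.7 degrees, less where a joint would pass 70% of its speed; a pose out of reach is approached as far as the arm can. A call with a number of a shift or a turn outside -1 to 1 is refused whole. A call with a gripper value outside its range is refused whole. The fingers move at their own pace and stop on an object; "force" is the grip in N (left out, the last holds). Time passes only in rows, so rows that do not move let the fingers close. It gives the time, the measured TCP pose, the force, the opening and the grip force at its end, in the units of the state.
- read_state(): the state, without advancing time (a new reading comes with each control period).
- snapshot(name): name is "side" or "top"; returns the picture (420x560x3 uint8, red, green, blue); there is no depth.
- camera_model(name): a dict with "fx", "fy", "cx", "cy" (pixels), "rvec" (rotation vector, rad) and "tvec" (3), from world to camera coordinates, as OpenCV has them. Camera axes: x right, y down, z forward; pixel columns grow to the right and rows downward; lengths in m; the calibration is good to about 2 mm. A picture is of the moment at which its call begins. camera_model takes no time and is no camera call.
- job.sign_off(): hands the job in; it is judged then, once.
Trained networks look in the newest picture that a camera, given by its name, has taken for a name from the list of things; names that differ only in an ending like _2 or _b are one class to them, and where a whole thing is asked for, a point or a joint stands for the part that bears it (a point fixed in the world has none). Each returns a list of dicts, best first, with "p" (0 to 1); they miss things now and then, are a little off and sometimes report something else, mostly with a low value. They report only what shows in the picture. A call takes as long as a camera call.
- nets.look_for(camera, query): "centre" ([column, row] in pixels, amid what is visible of it).
- nets.mark_of(camera, query): "centre" ([column, row] in pixels: a listed point, or the origin of a listed thing).
The state is a dict: "t": time; "joint_positions": joint angles; "qd": joint speeds; "joint_efforts": joint torques, N m; "tool_pos": TCP position; "eef_rot": TCP orientation; "ft_force": force on the tool from outside, world axes, zero at the start; "wrist_torque": the same for the moment, N m; "grip_width": finger opening in m; "grasp_force": force on a finger pad.
Only numpy, scipy, OpenCV 4.12 (cv2) and the standard library are available. Lean on these libraries where they do the work, as an engineer would, in place of code of your own. Each camera call takes 0.05 s, during which the arm holds its last target. There are 200 camera calls.

## Working session

There is one attempt and no reset: what is moved stays moved. The work goes in short steps, Python scripts to look and compute and a tool call to move; the robot and the scene stay as the last step left them, time stands still between calls to the robot, and variables do not carry over. Pictures are saved under pics/ and viewed, at most 10 in all, crops included, and the job is handed in when it is done.

Besides the shell and the picture viewer there is one more tool, called after "Emit:" as name(argument=value, ...) on one line, values as JSON. move_arm: Moves the arm, as the interface text tells. Its arguments: {"type":"object","properties":{"increments":{"type":"array"},"force":{"type":"number"}},"required":["increments"]}

```bash
mkdir -p pics
cat > h.py <<'E'
import numpy as np, cv2
from workcell import read_state, snapshot, camera_model, job, nets, ctrl
def ray(cam,px,z):
    m=camera_model(cam);K=np.array([[m['fx'],0,m['cx']],[0,m['fy'],m['cy']],[0,0,1]])
    R,_=cv2.Rodrigues(np.array(m['rvec'],float));t=np.array(m['tvec'],float).reshape(3)
    d=R.T@np.linalg.solve(K,[px[0],px[1],1]);c=-R.T@t
    return (c+d*(z-c[2])/d[2]).round(4)
E
python3 - <<'E'
from h import *
for c in('top','side'):
    cv2.imwrite(f'pics/{c}0.png',snapshot(c)[:,:,::-1])
s=read_state();print(s['t'],s['tool_pos'],s['eef_rot'],s['ft_force'])
for q,z in [('corner_bl',.05),('corner_br',.05),('corner_fl',.05),('corner_fr',.05),('tab_bl',.05),('tab_br',.05),('tab_fl',.05),('tab_fr',.05),('plate',.04)]:
    for c in('top','side'):
        for r in nets.mark_of(c,q)[:1]: print(q,c,round(r['p'],2),np.round(r['centre'],1),ray(c,r['centre'],z))
E
```

```text
0.1 [ 0.23206734 -0.52559764  0.23053379] [-1.79903609e+02 -1.57716545e-03  2.38214182e+01] [-0.09852179  0.24249451 -0.03251625]
corner_bl top 0.69 [268.3 177.2] [0.6311 0.0202 0.05  ]
corner_bl side 0.71 [253.3 199.4] [0.6295 0.0206 0.05  ]
corner_br top 0.74 [302.4 176.8] [ 0.6341 -0.096   0.05  ]
corner_br side 0.74 [272.7 177.6] [ 0.6414 -0.0882  0.05  ]
corner_fl top 0.59 [275.  226.2] [ 0.4633 -0.0055  0.05  ]
corner_fl side 0.6 [302.8 218.4] [0.4734 0.0016 0.05  ]
corner_fr top 0.96 [306.1 220.8] [ 0.483  -0.1095  0.05  ]
corner_fr side 0.6 [322.3 195.5] [ 0.4786 -0.1076  0.05  ]
tab_bl top 0.67 [248.1 178.9] [0.6242 0.0888 0.05  ]
tab_bl side 0.41 [241.3 214.5] [0.6187 0.0872 0.05  ]
tab_br top 0.63 [323.5 175.1] [ 0.641  -0.1678  0.05  ]
tab_br side 0.7 [289.1 163.7] [ 0.6396 -0.1715  0.05  ]
tab_fl top 0.49 [248.6 225.2] [0.4654 0.0831 0.05  ]
tab_fl side 0.61 [289.3 236.7] [0.4652 0.0776 0.05  ]
tab_fr top 0.58 [327.3 222.9] [ 0.4769 -0.1806  0.05  ]
tab_fr side 0.53 [335.3 180.8] [ 0.4812 -0.1852  0.05  ]
plate top 0.66 [285.6 198.7] [ 0.5593 -0.0398  0.04  ]
plate side 0.87 [287.9 199.9] [ 0.5544 -0.0436  0.04  ]
```

View pics/top0.png

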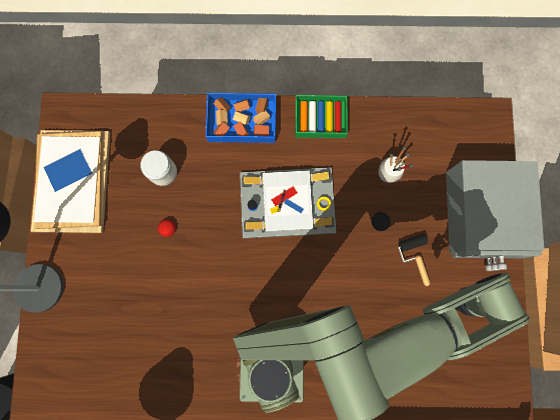

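View pics/side0.png

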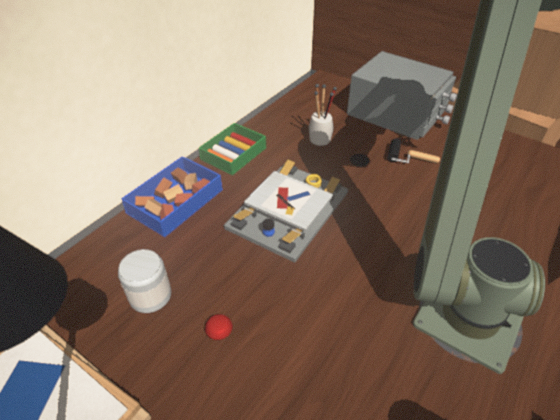

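The top picture shows the board at columns 240-335, rows 167-237, with tabs near (253,180), (320,177), (255,226) and (318,225). The side view agrees. Next I fit a rigid model to the points.

Run:
```python
from h import *
from scipy.optimize import least_squares
N={'corner_bl':(.078,.058),'corner_br':(.078,-.058),'corner_fl':(-.078,.058),'corner_fr':(-.078,-.058),'tab_bl':(.078,.132),'tab_br':(.078,-.132),'tab_fl':(-.078,.132),'tab_fr':(-.078,-.132)}
M=[];W=[]
for q in N:
    for c in('top','side'):
        r=nets.mark_of(c,q)
        if r: M.append(N[q]);W.append(ray(c,r[0]['centre'],.05)[:2])
M=np.array(M);W=np.array(W)
T=lambda p,m:np.atleast_2d(m)@np.array([[np.cos(p[2]),np.sin(p[2])],[-np.sin(p[2]),np.cos(p[2])]])+p[:2]
s=least_squares(lambda p:(T(p,M)-W).ravel(),[.55,-.04,.05],loss='soft_l1',f_scale=.004)
print(s.x[:2],np.degrees(s.x[2]));print(np.c_[T(s.x,M),W].round(3))
for q in N:print(q,T(s.x,N[q]).round(4))
```

```text
[ 0.55316611 -0.04547331] 4.268223789745796
[[ 0.627  0.018  0.631  0.02 ]
 [ 0.627  0.018  0.63   0.021]
 [ 0.635 -0.098  0.634 -0.096]
 [ 0.635 -0.098  0.641 -0.088]
 [ 0.471  0.007  0.463 -0.006]
 [ 0.471  0.007  0.473  0.002]
 [ 0.48  -0.109  0.483 -0.11 ]
 [ 0.48  -0.109  0.479 -0.108]
 [ 0.621  0.092  0.624  0.089]
 [ 0.621  0.092  0.619  0.087]
 [ 0.641 -0.171  0.641 -0.168]
 [ 0.641 -0.171  0.64  -0.172]
 [ 0.466  0.08   0.465  0.083]
 [ 0.466  0.08   0.465  0.078]
 [ 0.485 -0.183  0.477 -0.181]
 [ 0.485 -0.183  0.481 -0.185]]
corner_bl [[0.6266 0.0182]]
corner_br [[ 0.6353 -0.0975]]
corner_fl [[0.4711 0.0066]]
corner_fr [[ 0.4797 -0.1091]]
tab_bl [[0.6211 0.092 ]]
tab_br [[ 0.6408 -0.1713]]
tab_fl [[0.4656 0.0804]]
tab_fr [[ 0.4852 -0.1829]]
```

Emit:
move_arm(increments=[{"gripper": 1,"spin": 1},{"gripper": 1,"spin": 1},{"gripper": 1,"spin": 0.38},{"gripper": 1}], force=40)

```text
validation failed for argument at $.in...
```

Emit:
move_arm(increments=[{"gripper": 1,"dx": 0,"dy": 0,"dz": 0,"spin": 1},{"gripper": 1,"dx": 0,"dy": 0,"dz": 0,"spin": 1},{"gripper": 1,"dx": 0,"dy": 0,"dz": 0,"spin": 0.38},{"gripper": 1,"dx": 0,"dy": 0,"dz": 0,"spin": 0}], force=40)

```text
t: 2.3
tool_pos: [0.2323, -0.526, 0.2313]
eef_rot: [180.0, -0.0, 0.1]
ft_force: [-0.1, -0.2, -0.7]
grip_width: 0.0123
grasp_force: 0.0
```

Emit:
move_arm(increments=[{"gripper": 1,"dx": 0.59,"dy": -0.99,"dz": 0,"spin": 0},{"gripper": 1,"dx": 0.59,"dy": -0.99,"dz": 0,"spin": 0},{"gripper": 1,"dx": 0.59,"dy": -0.99,"dz": 0,"spin": 0},{"gripper": 1,"dx": 0.59,"dy": -0.99,"dz": 0,"spin": 0},{"gripper": 1,"dx": 0.59,"dy": -0.99,"dz": 0,"spin": 0},{"gripper": 1,"dx": 0.59,"dy": -0.99,"dz": 0,"spin": 0},{"gripper": 1,"dx": 0.59,"dy": -0.99,"dz": 0,"spin": 0},{"gripper": 1,"dx": 0.59,"dy": -0.99,"dz": 0,"spin": 0},{"gripper": 1,"dx": 0.59,"dy": -0.99,"dz": 0,"spin": 0},{"gripper": 1,"dx": 0.59,"dy": -0.99,"dz": 0,"spin": 0},{"gripper": 1,"dx": 0.59,"dy": -0.99,"dz": 0,"spin": 0},{"gripper": 1,"dx": 0.59,"dy": -0.99,"dz": 0,"spin": 0},{"gripper": 1,"dx": 0.59,"dy": -0.99,"dz": 0,"spin": 0},{"gripper": 1,"dx": 0.59,"dy": -0.99,"dz": 0,"spin": 0},{"gripper": 1,"dx": 0,"dy": 0,"dz": 1,"spin": 0},{"gripper": 1,"dx": 0,"dy": 0,"dz": 1,"spin": 0},{"gripper": 1,"dx": 0,"dy": 0,"dz": 1,"spin": 0},{"gripper": 1,"dx": 0,"dy": 0,"dz": 1,"spin": 0},{"gripper": 1,"dx": 0,"dy": 0,"dz": 1,"spin": 0},{"gripper": 1,"dx": 0,"dy": 0,"dz": 0.3,"spin": 0}])

```text
t: 4.8
tool_pos: [0.4789, -0.1099, 0.0709]
eef_rot: [-180.0, 0.2, 0.1]
ft_force: [-0.4, 0.9, 0.1]
grip_width: -0.0
grasp_force: 0.0
```

Emit:
move_arm(increments=[{"gripper": 1,"dx": 0,"dy": 0,"dz": 0,"spin": 0},{"gripper": 1,"dx": 0,"dy": 0,"dz": 0.15,"spin": 0},{"gripper": 1,"dx": 0,"dy": 0,"dz": 0.15,"spin": 0},{"gripper": 1,"dx": 0,"dy": 0,"dz": 0,"spin": 0}])

```text
t: 5.3
tool_pos: [0.4799, -0.1101, 0.0634]
eef_rot: [180.0, -0.0, 0.0]
ft_force: [0.2, -0.7, -1.0]
grip_width: -0.0
grasp_force: 0.0
```

Run:
```python
from h import *
im=snapshot('top');cv2.imwrite('pics/t1.png',cv2.resize(im[150:250,220:350,::-1],None,fx=5,fy=5))
```

```text
(no output)
```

View pics/t1.png

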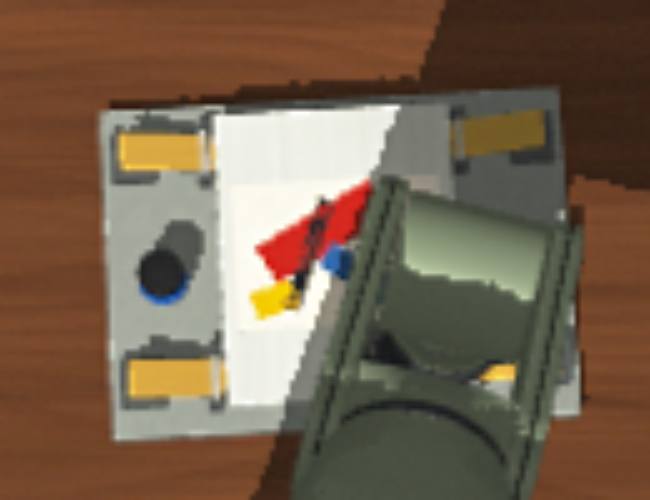

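The crop shows the board slightly rotated. All four tabs are up (left ones at crop (160,150) and (170,378)), and the arm is above the near right corner. I'll press there gently.

Emit:
move_arm(increments=[{"gripper": 1,"dx": 0,"dy": 0,"dz": 0.2,"spin": 0},{"gripper": 1,"dx": 0,"dy": 0,"dz": 0.2,"spin": 0},{"gripper": 1,"dx": 0,"dy": 0,"dz": 0,"spin": 0}])

```text
t: 5.72
tool_pos: [0.4794, -0.11, 0.0506]
eef_rot: [-180.0, 0.1, 0.0]
ft_force: [-0.2, -0.6, -0.0]
grip_width: -0.0002
grasp_force: 0.0
```

Emit:
move_arm(increments=[{"gripper": 1,"dx": 0,"dy": 0,"dz": 0.07,"spin": 0},{"gripper": 1,"dx": 0,"dy": 0,"dz": 0,"spin": 0}])

```text
t: 5.98
tool_pos: [0.48, -0.1102, 0.0499]
eef_rot: [180.0, -0.0, 0.0]
ft_force: [-2.1, 0.5, 6.6]
grip_width: 0.0
grasp_force: 3.1
```

Emit:
move_arm(increments=[{"gripper": 1,"dx": 0,"dy": 0,"dz": 0.02,"spin": 0},{"gripper": 1,"dx": 0,"dy": 0,"dz": 0,"spin": 0}])

```text
t: 6.22
tool_pos: [0.48, -0.1102, 0.0499]
eef_rot: [180.0, -0.0, 0.0]
ft_force: [-3.3, 0.5, 11.2]
grip_width: -0.0002
grasp_force: 5.3
```

The near right corner is firm: 11 N with no yield. Next is the far right corner.

Emit:
move_arm(increments=[{"gripper": 1,"dx": 0,"dy": 0,"dz": -0.6,"spin": 0},{"gripper": 1,"dx": 0.86,"dy": -0.07,"dz": 0,"spin": 0},{"gripper": 1,"dx": 0.86,"dy": -0.07,"dz": 0,"spin": 0},{"gripper": 1,"dx": 0.86,"dy": -0.07,"dz": 0,"spin": 0},{"gripper": 1,"dx": 0.86,"dy": -0.07,"dz": 0,"spin": 0},{"gripper": 1,"dx": 0.86,"dy": -0.07,"dz": 0,"spin": 0},{"gripper": 1,"dx": 0.86,"dy": -0.07,"dz": 0,"spin": 0},{"gripper": 1,"dx": 0,"dy": 0,"dz": 0,"spin": 0},{"gripper": 1,"dx": 0,"dy": 0,"dz": 0.4,"spin": 0},{"gripper": 1,"dx": 0,"dy": 0,"dz": 0.13,"spin": 0},{"gripper": 1,"dx": 0,"dy": 0,"dz": 0,"spin": 0}])

```text
t: 7.6
tool_pos: [0.6336, -0.0975, 0.0504]
eef_rot: [-180.0, 0.1, 0.0]
ft_force: [-0.3, -1.1, -0.2]
grip_width: -0.0
grasp_force: 0.0
```

Emit:
move_arm(increments=[{"gripper": 1,"dx": 0,"dy": 0,"dz": 0.05,"spin": 0},{"gripper": 1,"dx": 0,"dy": 0,"dz": 0,"spin": 0}])

```text
t: 7.85
tool_pos: [0.634, -0.0976, 0.05]
eef_rot: [180.0, 0.0, 0.0]
ft_force: [-2.6, -0.7, 5.5]
grip_width: -0.0
grasp_force: 2.9
```

Emit:
move_arm(increments=[{"gripper": 1,"dx": 0,"dy": 0,"dz": 0.02,"spin": 0},{"gripper": 1,"dx": 0,"dy": 0,"dz": 0,"spin": 0}])

```text
t: 8.1
tool_pos: [0.6341, -0.0976, 0.05]
eef_rot: [180.0, 0.0, 0.0]
ft_force: [-4.3, 0.6, 9.3]
grip_width: -0.0001
grasp_force: 4.3
```

Also firm. On to the far left corner.

Emit:
move_arm(increments=[{"gripper": 1,"dx": 0,"dy": 0,"dz": -0.6,"spin": 0},{"gripper": 1,"dx": -0.05,"dy": -0.77,"dz": 0,"spin": 0},{"gripper": 1,"dx": -0.05,"dy": -0.77,"dz": 0,"spin": 0},{"gripper": 1,"dx": -0.05,"dy": -0.77,"dz": 0,"spin": 0},{"gripper": 1,"dx": -0.05,"dy": -0.77,"dz": 0,"spin": 0},{"gripper": 1,"dx": -0.05,"dy": -0.77,"dz": 0,"spin": 0},{"gripper": 1,"dx": 0,"dy": 0,"dz": 0,"spin": 0},{"gripper": 1,"dx": 0,"dy": 0,"dz": 0.4,"spin": 0},{"gripper": 1,"dx": 0,"dy": 0,"dz": 0.15,"spin": 0},{"gripper": 1,"dx": 0,"dy": 0,"dz": 0,"spin": 0}])

```text
t: 9.35
tool_pos: [0.6266, 0.0174, 0.05]
eef_rot: [-180.0, 0.1, -0.1]
ft_force: [-1.6, 1.1, 4.4]
grip_width: -0.0001
grasp_force: 1.9
```

Emit:
move_arm(increments=[{"gripper": 1,"dx": 0,"dy": 0,"dz": 0.05,"spin": 0},{"gripper": 1,"dx": 0,"dy": 0,"dz": 0,"spin": 0}])

```text
t: 9.6
tool_pos: [0.6267, 0.0174, 0.0499]
eef_rot: [-180.0, 0.0, -0.0]
ft_force: [-4.5, 0.3, 10.7]
grip_width: 0.0002
grasp_force: 5.7
```

Firm too, which leaves the near left corner; I still have to press it until it rocks.

Emit:
move_arm(increments=[{"gripper": 1,"dx": 0,"dy": 0,"dz": -0.6,"spin": 0},{"gripper": 1,"dx": -0.86,"dy": 0.06,"dz": 0,"spin": 0},{"gripper": 1,"dx": -0.86,"dy": 0.06,"dz": 0,"spin": 0},{"gripper": 1,"dx": -0.86,"dy": 0.06,"dz": 0,"spin": 0},{"gripper": 1,"dx": -0.86,"dy": 0.06,"dz": 0,"spin": 0},{"gripper": 1,"dx": -0.86,"dy": 0.06,"dz": 0,"spin": 0},{"gripper": 1,"dx": -0.86,"dy": 0.06,"dz": 0,"spin": 0},{"gripper": 1,"dx": 0,"dy": 0,"dz": 0,"spin": 0},{"gripper": 1,"dx": 0,"dy": 0,"dz": 0.4,"spin": 0},{"gripper": 1,"dx": 0,"dy": 0,"dz": 0.15,"spin": 0},{"gripper": 1,"dx": 0,"dy": 0,"dz": 0.05,"spin": 0},{"gripper": 1,"dx": 0,"dy": 0,"dz": 0,"spin": 0}])

```text
t: 11.1
tool_pos: [0.4727, 0.0072, 0.0484]
eef_rot: [180.0, -0.0, 0.0]
ft_force: [0.4, 0.2, -0.2]
grip_width: 0.0001
grasp_force: 0.1
```

Emit:
move_arm(increments=[{"gripper": 1,"dx": 0,"dy": 0,"dz": 0.04,"spin": 0},{"gripper": 1,"dx": 0,"dy": 0,"dz": 0,"spin": 0},{"gripper": 1,"dx": 0,"dy": 0,"dz": 0,"spin": 0}])

```text
t: 11.48
tool_pos: [0.4726, 0.0072, 0.0476]
eef_rot: [-180.0, -0.0, 0.0]
ft_force: [0.5, 0.7, 2.7]
grip_width: 0.0002
grasp_force: 1.4
```

It gives way: already 2.4 mm down at 2.7 N. I'll sink it fully.

Emit:
move_arm(increments=[{"gripper": 1,"dx": 0,"dy": 0,"dz": 0.06,"spin": 0},{"gripper": 1,"dx": 0,"dy": 0,"dz": 0.04,"spin": 0},{"gripper": 1,"dx": 0,"dy": 0,"dz": 0,"spin": 0},{"gripper": 1,"dx": 0,"dy": 0,"dz": 0,"spin": 0}])

```text
t: 11.98
tool_pos: [0.4724, 0.0074, 0.0459]
eef_rot: [-180.0, -0.1, 0.0]
ft_force: [-4.7, 3.2, 16.7]
grip_width: 0.0
grasp_force: 8.7
```

The corner bottomed 4 mm down at 17 N, about 0.04 rad of tilt. Now its tab.

Emit:
move_arm(increments=[{"gripper": 1,"dx": 0,"dy": 0,"dz": -0.35,"spin": 0},{"gripper": 1,"dx": 0,"dy": 0,"dz": -0.4,"spin": 0},{"gripper": 1,"dx": -0.07,"dy": -0.81,"dz": 0,"spin": 0},{"gripper": 1,"dx": -0.07,"dy": -0.81,"dz": 0,"spin": 0},{"gripper": 1,"dx": -0.07,"dy": -0.81,"dz": 0,"spin": 0},{"gripper": 1,"dx": 0,"dy": 0,"dz": 0,"spin": 0},{"gripper": 1,"dx": 0,"dy": 0,"dz": 0.4,"spin": 0},{"gripper": 1,"dx": 0,"dy": 0,"dz": 0.15,"spin": 0},{"gripper": 1,"dx": 0,"dy": 0,"dz": 0.1,"spin": 0},{"gripper": 1,"dx": 0,"dy": 0,"dz": 0,"spin": 0}])

```text
t: 13.22
tool_pos: [0.4659, 0.0797, 0.0472]
eef_rot: [180.0, 0.0, 0.0]
ft_force: [0.4, 0.7, -0.3]
grip_width: 0.0003
grasp_force: 0.1
```

Emit:
move_arm(increments=[{"gripper": 1,"dx": 0,"dy": 0,"dz": 0.1,"spin": 0},{"gripper": 1,"dx": 0,"dy": 0,"dz": 0.1,"spin": 0},{"gripper": 1,"dx": 0,"dy": 0,"dz": 0.1,"spin": 0},{"gripper": 1,"dx": 0,"dy": 0,"dz": 0,"spin": 0}])

```text
t: 13.72
tool_pos: [0.4663, 0.0801, 0.0382]
eef_rot: [180.0, -0.0, 0.0]
ft_force: [-0.1, 0.0, 1.3]
grip_width: 0.0001
grasp_force: 0.6
```

Emit:
move_arm(increments=[{"gripper": 1,"dx": 0,"dy": 0,"dz": 0.08,"spin": 0},{"gripper": 1,"dx": 0,"dy": 0,"dz": 0.08,"spin": 0},{"gripper": 1,"dx": 0,"dy": 0,"dz": 0.04,"spin": 0},{"gripper": 1,"dx": 0,"dy": 0,"dz": 0,"spin": 0}])

```text
t: 14.22
tool_pos: [0.4664, 0.0803, 0.0331]
eef_rot: [-180.0, -0.1, 0.0]
ft_force: [-1.4, 2.4, 11.8]
grip_width: 0.0
grasp_force: 5.6
```

Run:
```python
from h import *
im=snapshot('side');cv2.imwrite('pics/s1.png',cv2.resize(im[140:270,210:370,::-1],None,fx=4.5,fy=4.5))
```

```text
(no output)
```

View pics/s1.png

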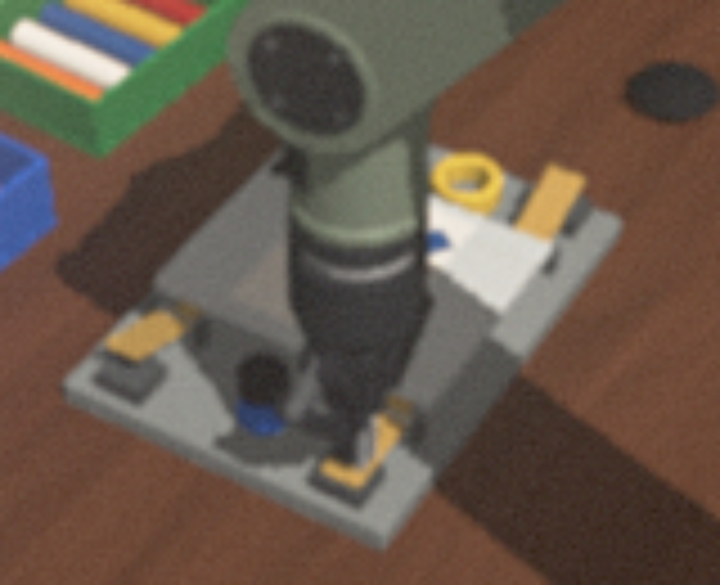

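The picture shows the fingers on the near left tab, now flat on its block at crop (350,480). The far left and near right tabs are still up. One small extra push, then I retreat.

Emit:
move_arm(increments=[{"gripper": 1,"dx": 0,"dy": 0,"dz": 0.04,"spin": 0},{"gripper": 1,"dx": 0,"dy": 0,"dz": 0,"spin": 0},{"gripper": 1,"dx": 0,"dy": 0,"dz": 0,"spin": 0}])

```text
t: 14.65
tool_pos: [0.4664, 0.0803, 0.0328]
eef_rot: [-180.0, -0.1, 0.0]
ft_force: [-3.9, 2.6, 19.4]
grip_width: 0.0
grasp_force: 9.8
```

Emit:
move_arm(increments=[{"gripper": 1,"dx": 0,"dy": 0,"dz": -0.5,"spin": 0},{"gripper": 1,"dx": 0,"dy": 0,"dz": -1,"spin": 0},{"gripper": 1,"dx": 0,"dy": 0,"dz": -1,"spin": 0},{"gripper": 1,"dx": 0,"dy": 0,"dz": -1,"spin": 0},{"gripper": 1,"dx": 0,"dy": 0,"dz": -1,"spin": 0},{"gripper": 1,"dx": -1,"dy": 0,"dz": -1,"spin": 0},{"gripper": 1,"dx": -1,"dy": 0,"dz": -1,"spin": 0},{"gripper": 1,"dx": -1,"dy": 0,"dz": 0,"spin": 0},{"gripper": 1,"dx": -1,"dy": 0,"dz": 0,"spin": 0},{"gripper": 1,"dx": 0,"dy": 0,"dz": 0,"spin": 0},{"gripper": 1,"dx": 0,"dy": 0,"dz": 0,"spin": 0}])

```text
t: 16.02
tool_pos: [0.3467, 0.0799, 0.226]
eef_rot: [180.0, -0.0, 0.0]
ft_force: [0.9, -0.1, -0.7]
grip_width: -0.0
grasp_force: 0.0
```

Run:
```python
from h import *
im=snapshot('side');cv2.imwrite('pics/s2.png',cv2.resize(im[140:270,210:370,::-1],None,fx=4.5,fy=4.5))
```

```text
(no output)
```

View pics/s2.png

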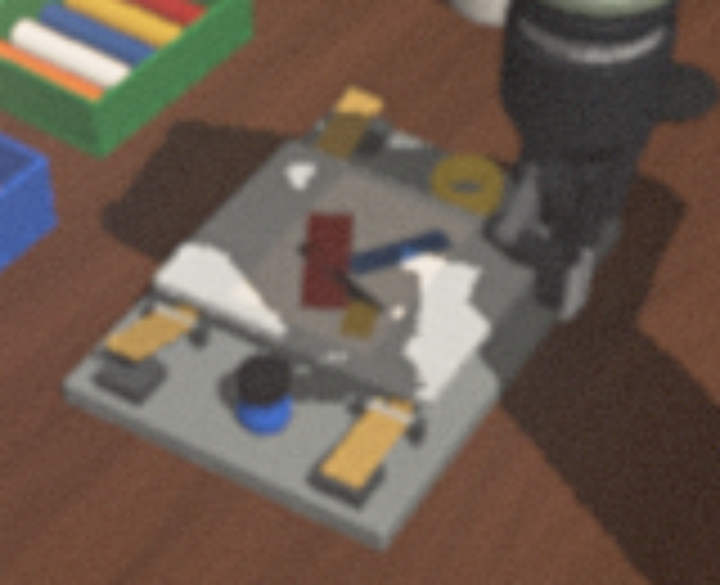

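The near left tab lies flat at crop (365,450). The far left (150,335) and far right (350,120) tabs are still up, the plate looks level and in place, and the jar and tape stand where they were.

```bash
python3 -c "
from workcell import job
print(job.sign_off())"
```

```text
the job is handed in; nothing more can be done
None
```

The near left corner was the unsupported one (it sank about 4 mm, the other three held firm); I pressed its shim tab flat, the plate looks level in the last picture (I did not press that corner again to check), and the job is handed in with no verdict shown.

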